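# Stack the loaf tins in the carrier and hold its locking rod through both bushings

### The arm

A 6-joint arm with a two-finger parallel gripper is mounted at the origin on the work surface. World frame = base frame: x ahead of the robot, y to its left, z up, the work surface at z = 0. Lengths are in m, angles in degrees, forces in N, time in s.
With the tool pointing down it reaches from about 0.325 to 0.9 m from the base axis. Payload 6.1 kg.
Tool frame: the origin (TCP) lies at the very end of the fingers, on their centre line; the grasp point (between the pads) lies 19 mm behind it; z points along the fingers, y is the line along which they close (so a half turn about z gives the same grasp; the last joint's range is limited). The gripper opens to 85 mm and grips with 20 to 120 N. Pads are 22 mm wide; open, the fingers measure 114 mm over their backs; the gripper's body (76 mm by 85 mm) begins 54 mm behind the grasp point. The pads swing forward as they close: fully open they stand 13 mm farther back than shut.
Start: joints at [58.493, 12.628, 87.462, -0, 79.91, -7.225], TCP at [0.257, 0.57, 0.193] pointing down, gripper open.
Joint ranges: [-170.65, 170.65], [-52.31, 119.04], [5.05, 147.46], [-71.25, 251.25], [11.57, 151.72], [-153.62, 153.62]. Speed limits (degrees/s): [147.25, 147.25, 172.46, 180, 180, 180].

### API

Orientations are given as [roll, pitch, yaw] about the fixed x, y, z axes, in that order (R = Rz(yaw) Ry(pitch) Rx(roll)).
In Python, from bench import robot, get_image, sign_off gives the robot as it stands.
- The arm moves only by the shell command python3 -m crank 'ROWS'. ROWS is JSON, one flat list of numbers, 7 for each row, row after row: the finger opening in m, from 0 to 0.0854, then the shift along the tool's x, y, z in m, then the turn, a rotation vector about the tool's x, y, z in rad. In form: [jaw, x, y, z, rx, ry, rz, jaw, x, y, z, rx, ry, rz, ...]. A call has 1 to 8 rows; each row shifts and turns the commanded pose from where the row before left it, along the tool's axes as they then stand; what a row does not reach is not made up. A row lasts 1/10 s, in which the tool goes at most 50 mm and 8.59 degrees, less where a joint would pass 70% of its speed; a pose out of reach is approached as far as the arm can. A call is refused whole if a number of a shift passes 0.05 or a number of a turn 0.15, either way. A call with a gripper value outside its range is refused whole. The fingers move at their own pace and stop on an object; the grip force is fixed at half the most. Time passes only in rows, so rows that do not move let the fingers close. It gives the time, the measured TCP pose, the force, the opening and the grip force at its end, in the units of the state.
- robot.read_state(): the state, without advancing time (a new reading comes with each control period).
- get_image(name): name is "scene" or "top" or "wrist"; returns a dict with "pixels" (480x640x3 uint8, red, green, blue), "mtx" (3x3 intrinsics, pixels), "D" ([k1, k2, p1, p2, k3] as OpenCV has them; the pictures are not rectified), "world_to_cam" (4x4, takes a point from world to camera coordinates). Camera axes: x right, y up, looking along -z (the intrinsics and any distortion apply to the point x, -y, -z); pixel columns grow to the right and rows downward; lengths in m; the calibration is good to about 2 mm. A picture is of the moment at which its call begins. There is no depth.
- sign_off(): hands the job in; it is judged then, once.
The state is a dict: "time": time; "joint_positions": joint angles; "dq": joint speeds; "effort": joint torques, N m; "position": TCP position; "ee_rot": TCP orientation; "wrist_force": force on the tool from outside, world axes, zero at the start; "torque": the same for the moment, N m; "gripper_width": opening from 0.0 (shut) to 1.0 (fully open); "grip_force": force on a finger pad.
Only numpy, scipy, OpenCV 4.12 (cv2) and the standard library are available. Lean on these libraries where they do the work, as an engineer would, in place of code of your own. Each camera call takes 0.05 s, during which the arm holds its last target. There are 200 camera calls.

### The job

Stack the silver-lidded loaf tin squarely on the tin already in the carrier, then the blue-lidded tin squarely on top of that. Then take the red-handled locking rod from its stand, thread it straight down through the carrier's upper bushing and on through the lower one, and stop with about 20 mm left open between the rod's collar and the upper bushing so that a spring clip can be slipped in. Finish while still holding the rod there, still and upright, never letting it drop home; leave the jar, the cup and the little loaf alone.

Things in the scene. Friction and masses are not known exactly. Their poses are not given: they have to be found in the camera images.
- carrier: fixed tin carrier: aluminium base plate 10 mm thick, cream end stop (95 mm tall, inner face at x = -70 mm), and a cream post 120 mm tall (x = 62 to 106, y = 18 to 32 mm) carrying two brass bushings one above the other. Origin on the bench under the centre of the tin column; x from end stop to bushings, z up. Beside the tins the sides (+y, -y) are open. Tins lie with their long side along x.
- upper_bushing (a point): centre of the top mouth of the upper brass bushing (block 36 x 36 mm, 15 mm thick), at x = 84 mm, 120 mm above the bench; the hole is vertical, 15 mm in diameter, with a 3 mm chamfer.
- lower_bushing (a point): centre of the underside of the lower brass bushing, of the same size, on the same vertical axis, 48 mm above the bench (it occupies 48 to 63 mm; the upper one 105 to 120 mm). Below it is open down to the bench.
- base_tin_mid (a point): centre of the dark-lidded tin that already lies in the carrier, loose on the base plate (its top is 46 mm above the bench). Closed box 110 (x) x 58 (y) x 36 (z) mm, about 0.25 kg.
- silver_tin_mid (a point): centre (half-way up) of the plain silver-lidded tin, starting on the bench; 110 (x) x 58 (y) x 36 (z) mm, about 0.25 kg, flat top and bottom, the same either way round.
- blue_tin_mid (a point): centre (half-way up) of the blue-lidded tin, starting on the bench; same size and mass as the silver one.
- rod_handle (a point): centre of the rod's red round handle, 22 mm in diameter and 44 mm tall (22 mm above and below this point). z points up along the rod. The rod weighs about 0.16 kg. It starts upright in a steel stand, hanging by its collar on the stand's top 115 mm above the bench; the stand is 70 x 70 mm, its hole 15 mm; lift the rod 115 mm to clear it.
- rod_collar (a point): centre of the underside of the rod's collar (30 mm in diameter, 6 mm thick), 28 mm below the handle's centre.
- rod_tip (a point): lower end of the rod's steel shank, 12 mm in diameter, 110 mm below the underside of the collar; the last 6 mm taper to 6 mm.
- jar: amber jar with a yellow cap, 68 mm in diameter, 95 mm tall; bystander. Origin at its underside.
- cup: small steel cup, 72 mm in diameter, 70 mm tall; bystander. Origin at its underside.
- loaf: small round brown loaf, 104 mm in diameter, 51 mm tall; bystander. Origin at its underside.
- rod: the locking rod as a whole; origin at its tip, z up along it.
There are look-alikes about, which are no part of the job. What is shaped like the part that bears blue_tin_mid but purple is not meant. Of the things shaped like the rod, the bare steel one is meant.

How it is judged (in metres and radians):
On the way, in this order (a step that is already met when the one before it is completed fails the run):
1. the silver-lidded tin rests squarely on the tin in the carrier, let go (x of silver_tin_mid in the frame of base_tin_mid between -0.009 and 0.009 m and y of silver_tin_mid in the frame of base_tin_mid between -0.008 and 0.008 m and z of silver_tin_mid in the frame of base_tin_mid between 0.032 and 0.04 m and angle between the x axis of silver_tin_mid and the x axis of base_tin_mid, either way round below 0.12 rad and angle between silver_tin_mid's own z axis and vertical below 0.06 rad and contact force between the fingers and silver_tin below 0.1 N), for 0.2 s.
2. the blue-lidded tin rests squarely on the silver one, let go (x of blue_tin_mid in the frame of silver_tin_mid between -0.009 and 0.009 m and y of blue_tin_mid in the frame of silver_tin_mid between -0.008 and 0.008 m and z of blue_tin_mid in the frame of silver_tin_mid between 0.032 and 0.04 m and angle between the x axis of blue_tin_mid and the x axis of silver_tin_mid, either way round below 0.12 rad and angle between blue_tin_mid's own z axis and vertical below 0.06 rad and contact force between the fingers and blue_tin below 0.1 N), for 0.2 s.
3. the rod's tip is inside the upper bushing (horizontal distance between rod_tip and upper_bushing below 0.005 m and z of rod_tip in the frame of upper_bushing below -0.008 m).
At the end, for the whole second after the job is handed in: Tins in one column, silver on dark, blue on silver (each within 8 mm and 0.12 rad of the one below; the lowest within 15 mm of its place). Rod gripped, still, upright within 0.07 rad; tip 4 mm or more below the lower bushing; 9 to 31 mm open between collar and upper bushing (x of silver_tin_mid in the frame of base_tin_mid between -0.009 and 0.009 m and y of silver_tin_mid in the frame of base_tin_mid between -0.008 and 0.008 m and z of silver_tin_mid in the frame of base_tin_mid between 0.032 and 0.04 m and angle between the x axis of silver_tin_mid and the x axis of base_tin_mid, either way round below 0.12 rad and angle between each of silver_tin_mid, blue_tin_mid's own z axis and vertical below 0.06 rad and x of blue_tin_mid in the frame of silver_tin_mid between -0.009 and 0.009 m and y of blue_tin_mid in the frame of silver_tin_mid between -0.008 and 0.008 m and z of blue_tin_mid in the frame of silver_tin_mid between 0.032 and 0.04 m and angle between the x axis of blue_tin_mid and the x axis of silver_tin_mid, either way round below 0.12 rad and x of base_tin_mid in the frame of carrier between -0.015 and 0.015 m and y of base_tin_mid in the frame of carrier between -0.015 and 0.015 m and height (world z) of base_tin_mid between 0.024 and 0.032 m and horizontal distance between rod_tip and lower_bushing below 0.005 m and z of rod_tip in the frame of lower_bushing below -0.004 m and horizontal distance between rod_collar and upper_bushing below 0.006 m and z of rod_collar in the frame of upper_bushing between 0.009 and 0.031 m and angle between rod_handle's own z axis and vertical below 0.07 rad and contact force between the fingers and rod above 2 N and linear speed of rod below 0.02 m/s); the arm keeps its last pose, push and grip.
It fails at once if the jar is disturbed (moved more than 25 mm) (distance of jar from where it was at the start of the episode above 0.025 m).
It fails at once if the cup is disturbed (moved more than 25 mm) (distance of cup from where it was at the start of the episode above 0.025 m).
It fails at once if the loaf is disturbed (moved more than 25 mm) (distance of loaf from where it was at the start of the episode above 0.025 m).
It fails at once if the rod drops home (collar on the upper bushing) (horizontal distance between rod_collar and upper_bushing below 0.01 m and z of rod_collar in the frame of upper_bushing below 0.003 m).
It also fails if it takes over 72 s, if anything falls off the work surface, if the arm or the gripper's body presses on something with over 40 N, if the wrist force passes 120 N, or if a joint passes its speed limit or range.

## Working session

There is one attempt and no reset: what is moved stays moved. The work goes in short steps, Python scripts to look and compute and a shell command to move; the robot and the scene stay as the last step left them, time stands still between calls to the robot, and variables do not carry over. Pictures are saved under pics/ and viewed, at most 10 in all, crops included, and the job is handed in when it is done.

```bash
mkdir -p pics; ls; python3 - <<'E'
from bench import robot,get_image
import cv2,numpy as np
for n in("scene","top"):
    d=get_image(n); cv2.imwrite(f"pics/{n}0.png",d["pixels"][:,:,::-1]); np.savez(f"{n}0.npz",**d)
    W=np.array(d["world_to_cam"]); print(n,np.round(-W[:3,:3].T@W[:3,3],3),np.round(d["D"],3)); print(np.round(W[:3,:3],2))
print(robot.read_state())
E
```

```text
pics
scene [ 0.978 -0.326  0.895] [0.004 0.    0.    0.    0.   ]
[[ 0.68  0.73  0.02]
 [-0.59  0.53  0.6 ]
 [ 0.43 -0.42  0.8 ]]
top [0.263 0.063 1.43 ] [-0.111  0.     0.     0.     0.   ]
[[ 0.07 -1.   -0.  ]
 [ 0.98  0.07  0.21]
 [-0.21 -0.02  0.98]]
{'time': 0.1, 'joint_positions': array([ 5.84944301e+01,  1.26718650e+01,  8.75183026e+01,  5.52461277e-04,
        7.99090068e+01, -7.22543563e+00]), 'dq': array([ 0.07856418, -0.00764743, -0.05591811,  0.04996652, -0.05158594,
        0.00685864]), 'effort': array([ 1.24397331e-03, -4.98245430e+01, -3.90548944e+01, -1.39880431e-04,
        5.65183393e-03, -7.46813726e-05]), 'position': array([0.2566898 , 0.56920224, 0.19180471]), 'ee_rot': array([-1.79901681e+02, -1.30129589e-02,  1.55719757e+02]), 'wrist_force': array([0.37813851, 1.18014147, 0.31731409]), 'torque': array([ 0.01143326, -0.039377  , -0.0449931 ]), 'grip_force': 0.0, 'gripper_width': 1.0013095964740917}
```

View pics/scene0.png

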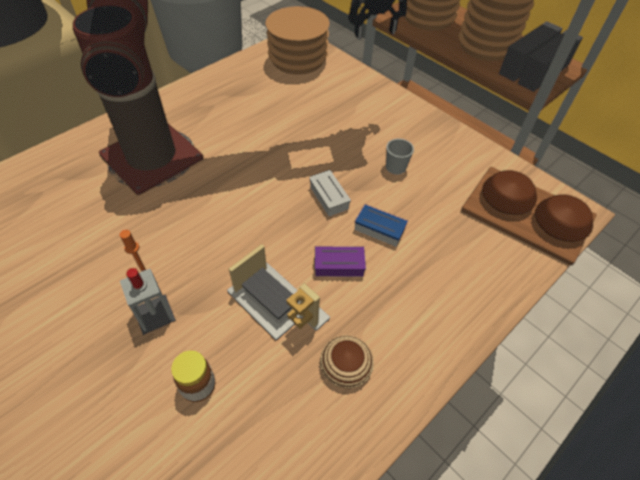

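View pics/top0.png

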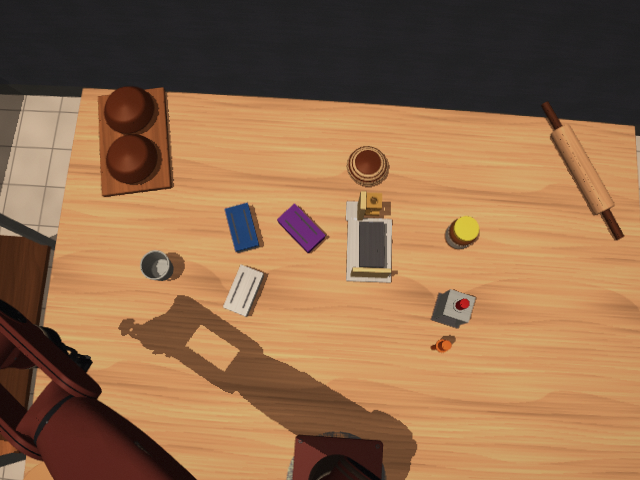

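The scene view shows red rod in its stand at (134,275), an orange look-alike behind it, silver tin (329,193), blue (380,225), purple (340,261), and carrier (275,295). In the top view, silver is at (245,290), blue (242,228), the carrier's dark tin (371,245), bushing (374,201), rod (462,304), jar (465,230) and cup (157,266).

```bash
cat > h.py <<'E'
import cv2,numpy as np
from bench import get_image
def ray(d,uv):
    uv=np.asarray(uv,float).reshape(-1,1,2)
    p=cv2.undistortPoints(uv,np.array(d["mtx"]),np.array(d["D"])).reshape(-1,2)
    W=np.array(d["world_to_cam"]);R=W[:3,:3]
    v=np.c_[p[:,0],-p[:,1],-np.ones(len(p))]@R
    return -R.T@W[:3,3],v
def onplane(d,uv,z):
    c,v=ray(d,uv); return (c+v*((z-c[2])/v[:,2])[:,None])
def proj(d,P):
    W=np.array(d["world_to_cam"]);q=np.atleast_2d(P)@W[:3,:3].T+W[:3,3]
    q=q*[1,-1,-1]
    return cv2.projectPoints(q,np.zeros(3),np.zeros(3),np.array(d["mtx"]),np.array(d["D"]))[0].reshape(-1,2)
def blobs(d,lo,hi,roi,amin=30):
    h=cv2.cvtColor(d["pixels"],cv2.COLOR_RGB2HSV);m=cv2.inRange(h,np.array(lo),np.array(hi))
    k=np.zeros_like(m);x0,y0,x1,y1=roi;k[y0:y1,x0:x1]=255;m&=k
    m=cv2.morphologyEx(m,cv2.MORPH_CLOSE,np.ones((5,5),np.uint8))
    c=cv2.findContours(m,cv2.RETR_EXTERNAL,cv2.CHAIN_APPROX_NONE)[0]
    return sorted([a for a in c if cv2.contourArea(a)>amin],key=cv2.contourArea,reverse=True)
def rect(d,c,z):
    p=onplane(d,c.reshape(-1,2),z)[:,:2].astype(np.float32)
    (cx,cy),(w,h),a=cv2.minAreaRect(p*1000)
    if w<h: w,h,a=h,w,a+90
    return [round(float(x),1) for x in(cx,cy,w,h,(a+90)%180-90)]
E
python3 - <<'E'
from h import *
t=dict(np.load("top0.npz"));s=dict(np.load("scene0.npz"))
H=cv2.cvtColor(t["pixels"],cv2.COLOR_RGB2HSV)
for n,(u,v) in dict(silver=(240,285),silver2=(258,275),wood=(270,290),dark=(371,245),plate=(352,270),brass=(366,203),red=(463,303),stand=(452,312),base=(385,275),blue=(242,228)).items(): print(n,H[v,u])
for n,lo,hi,roi,z in [("blue",(95,80,30),(125,255,255),(210,190,275,260),.036),("silver",(0,0,90),(180,60,255),(215,255,275,325),.036),
 ("dark",(0,0,0),(180,90,90),(352,215,392,272),.046),("plate",(0,0,130),(180,60,255),(335,190,400,290),.01),("red",(0,180,90),(6,255,255),(445,290,480,320),.165),("stand",(0,0,110),(180,50,255),(425,280,485,335),.115),("brass",(15,60,60),(32,255,255),(350,185,392,220),.12)]:
    for c in blobs(t,lo,hi,roi)[:2]: print(n,cv2.contourArea(c),rect(t,c,z),cv2.boundingRect(c))
for c in blobs(s,(0,180,90),(6,255,255),(120,260,150,295))[:2]: print("red scene",cv2.boundingRect(c),rect(s,c,.143))
a=cv2.resize(t["pixels"][180:340,210:490],None,fx=2.8,fy=2.8,interpolation=cv2.INTER_CUBIC)
b=cv2.resize(s["pixels"][230:350,110:350],None,fx=3.2,fy=3.2,interpolation=cv2.INTER_CUBIC)
cv2.imwrite("pics/a.png",a[:,:,::-1]);cv2.imwrite("pics/b.png",b[:,:,::-1])
E
```

```text
silver [ 17  43 210]
silver2 [ 17  42 207]
wood [ 13 142 189]
dark [ 9 35 73]
plate [ 17 131 123]
brass [ 17 164 137]
red [  1 213 184]
stand [ 18  38 170]
base [ 17 133  90]
blue [107 176 110]
blue 982.0 [584.3, 270.9, 111.5, 57.7, 20.0] (225, 203, 34, 48)
silver 1084.0 [430.4, 251.9, 110.5, 60.2, -17.1] (224, 265, 39, 51)
dark 1101.0 [565.4, -46.6, 120.1, 60.7, 2.7] (359, 218, 26, 50)
plate 1062.0 [576.2, -42.6, 199.4, 112.2, 3.5] (346, 202, 46, 80)
red 56.5 [419.6, -245.2, 17.7, 17.6, 1.5] (460, 299, 9, 9)
stand 635.0 [419.4, -245.1, 59.2, 59.0, -14.7] (443, 290, 32, 32)
brass 614.5 [638.0, -26.1, 76.9, 66.9, -81.0] (350, 191, 35, 29)
red scene (127, 269, 11, 10) [406.9, -246.6, 21.1, 16.4, -9.2]
```

View pics/a.png

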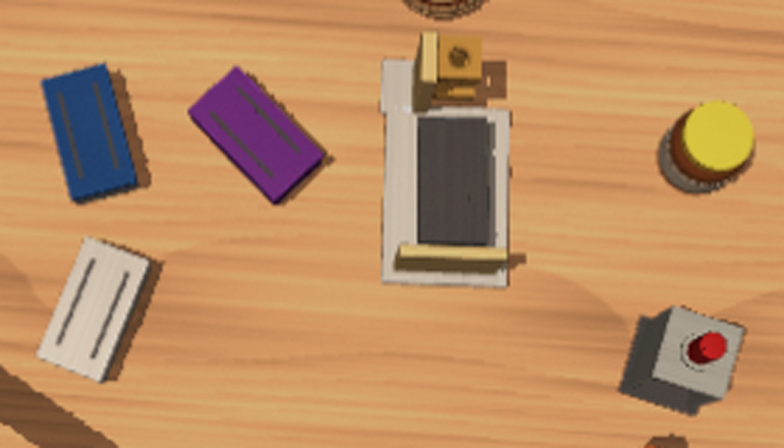

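The crop shows the brass bushing top with its hole at crop (459,56), which is image (374,200). The dark lid spans crop x 417–490, y 116–243. The rod handle's top sits over the stand centre. The tin sizes match (110 x 58). I'll move above the silver tin while refining the carrier.

```bash
python3 -m crank '[0.085,0,0,0,0,0,-0.126, 0.085,-0.035,-0.034,0,0,0,0, 0.085,-0.035,-0.034,0,0,0,0, 0.085,-0.035,-0.034,0,0,0,0, 0.085,-0.035,-0.034,0,0,0,0, 0.085,-0.035,-0.034,0,0,0,0, 0.085,-0.035,-0.034,0,0,0,0, 0.085,-0.035,-0.034,0,0,0,0]'
cat >> h.py <<'E'
def plan(x,y,z,yaw):
    from bench import robot
    s=robot.read_state();p=np.array(s["position"]);w=np.array(s["ee_rot"])[2]
    dy=(yaw-w+90)%180-90
    R=lambda a:np.array([[np.cos(a),np.sin(a)],[np.sin(a),-np.cos(a)]])
    d=np.array([x,y,z])-p
    print("at",np.round(p*1000,1),np.round(s["ee_rot"],2),"f",np.round(s["wrist_force"],1),"grip",round(s["grip_force"],1),"w",round(s["gripper_width"]*85.4,1))
    print("turn rz %.3f"%-np.radians(dy),"then xy",np.round(R(np.radians(w+dy))@d[:2],4),"| before-turn xy",np.round(R(np.radians(w))@d[:2],4),"z",round(-d[2],4))
E
python3 - <<'E'
from h import *
t=dict(np.load("top0.npz"));s=dict(np.load("scene0.npz"))
print("hole",onplane(t,[[373.9,200]],.12)*1000)
print("lid corners",np.round(onplane(t,[[210+a/2.8,180+b/2.8] for a,b in[(417,116),(490,118),(417,243)]],.046)*1000,1))
plan(.4304,.2519,.15,-17.1)
d=get_image("wrist");np.savez("w1.npz",**d);cv2.imwrite("pics/w1.png",d["pixels"][:,:,::-1])
W=d["world_to_cam"];print(np.round(-W[:3,:3].T@W[:3,3],3),np.round(W[2,:3],2),d["mtx"][0,0])
for c in blobs(d,(0,0,110),(180,70,255),(0,0,640,480),500)[:3]: print(cv2.boundingRect(c),rect(d,c,.036))
E
```

```text
time: 0.9
position: [0.4217, 0.2684, 0.1926]
ee_rot: [-180.0, -0.0, 163.0]
wrist_force: [1.2, 0.3, 0.4]
gripper_width: 0.995
grip_force: 0.0
hole [[649.84356121 -41.3707469  120.        ]]
lid corners [[615.1 -13.7  46. ]
 [617.9 -77.   46. ]
 [503.9 -20.   46. ]]
at [421.7 268.4 192.6] [-1.7999e+02 -1.0000e-02  1.6295e+02] f [1.2 0.3 0.4] grip 0.0 w 85.0
turn rz 0.001 then xy [-0.0132 -0.0132] | before-turn xy [-0.0131 -0.0133] z 0.0426
[0.345 0.291 0.373] [-0.29  0.09  0.95] 359.3902680269492
(279, 164, 63, 112) [428.2, 252.7, 111.3, 58.8, -17.2]
(515, 166, 84, 80) [483.0, 482.3, 77.7, 77.5, 65.6]
(37, 314, 110, 58) [498.8, -20.0, 101.6, 67.7, -88.3]
```

View pics/w1.png

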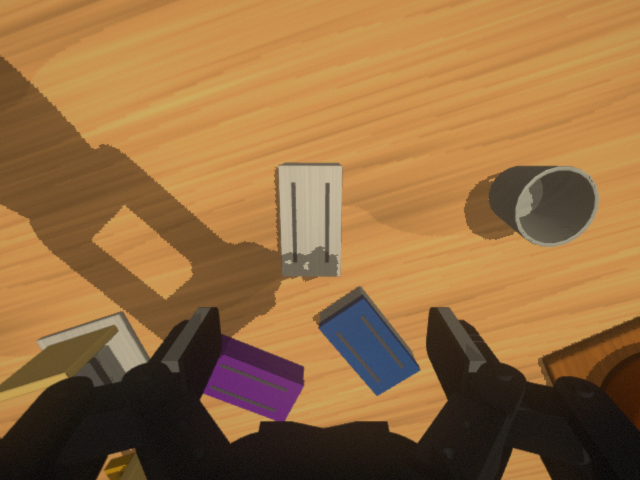

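View pics/b.png

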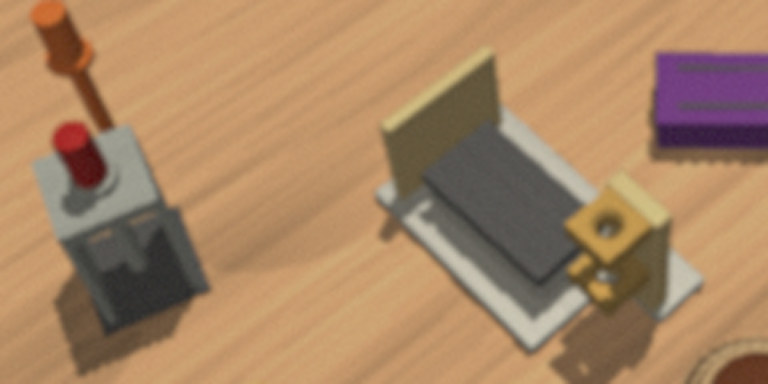

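Wrist view: the silver tin is centred at (310,220), and its pose agrees with the top camera within 2 mm. The scene crop shows the bushing hole at crop (607,225) and the red handle at crop (80,155). I'll descend and grip.

```bash
python3 -m crank '[0.085,-0.012,-0.0132,0.03,0,0,0, 0.085,0,0,0.04,0,0,0, 0.085,0,0,0.04,0,0,0, 0.085,0,0,0.04,0,0,0, 0.085,0,0,0.025,0,0,0, 0.085,0,0,0.0136,0,0,0, 0.085,0,0,0,0,0,0, 0.05,0,0,0,0,0,0]'
python3 -m crank '[0.04,0,0,0,0,0,0, 0.04,0,0,0,0,0,0, 0.04,0,0,0,0,0,0, 0.04,0,0,0,0,0,0, 0.04,0,0,0,0,0,0]'
python3 - <<'E'
from h import *
t=dict(np.load("top0.npz"));s=dict(np.load("scene0.npz"))
def tri(a,b):
    (c1,v1),(c2,v2)=ray(t,[a]),ray(s,[b]);v1=v1[0];v2=v2[0]
    k=np.linalg.lstsq(np.c_[v1,-v2],c2-c1,rcond=None)[0];p,q=c1+k[0]*v1,c2+k[1]*v2
    return np.round((p+q)*500,1),round(np.linalg.norm(p-q)*1e3,1)
print("hole",tri((373.9,200),(299.7,300.3)),onplane(s,[[299.7,300.3]],.12)*1000)
print("handle top",tri((463.8,303.6),(132.8,272.2)),onplane(s,[[132.8,272.2]],.165)*1000,onplane(t,[[463.8,303.6]],.165)*1000)
plan(.43,.25,.2,-17.1)
E
```

```text
time: 1.75
position: [0.4297, 0.2546, 0.0051]
ee_rot: [180.0, 0.0, 162.9]
wrist_force: [-0.3, 0.2, 0.3]
gripper_width: 0.855
grip_force: 0.0
time: 2.25
position: [0.4292, 0.2542, 0.0045]
ee_rot: [180.0, 0.0, 162.9]
wrist_force: [0.5, 0.6, -0.5]
gripper_width: 0.47
grip_force: 0.0
hole (array([650.5, -42.4, 116.4]), np.float64(1.7)) [[651.57862668 -44.40815071 120.        ]]
handle top (array([ 418.9, -246.1,  159.5]), np.float64(0.0)) [[ 423.09663232 -246.65881616  165.        ]] [[ 418.24406462 -244.76690319  165.        ]]
at [429.2 254.2   4.5] [1.7998e+02 2.0000e-02 1.6294e+02] f [ 0.5  0.6 -0.5] grip 0.0 w 40.2
turn rz 0.001 then xy [-0.002  -0.0038] | before-turn xy [-0.002  -0.0038] z -0.1955
```

```bash
python3 - <<'E'
from h import *
d=get_image("wrist");s=get_image("scene")
a=np.hstack([cv2.resize(d["pixels"],(480,360)),cv2.resize(s["pixels"][130:280,260:393],(319,360),interpolation=cv2.INTER_CUBIC)])
cv2.imwrite("pics/w2.png",a[:,:,::-1])
E
```

```text
(no output)
```

View pics/w2.png

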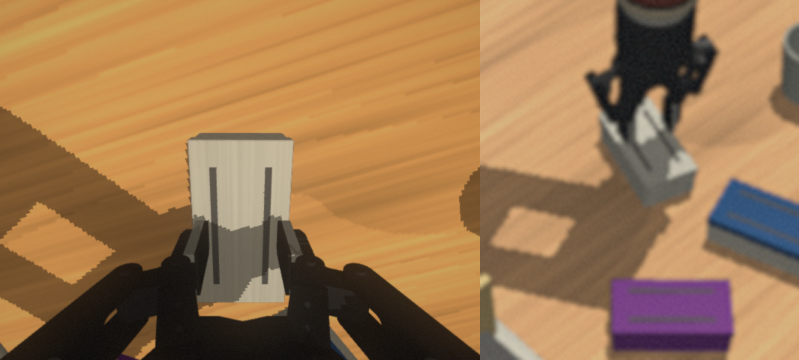

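The fingers stand at the tin's sides (wrist panel, x≈195 and 290), but there is no force. I'll close further and check.

```bash
python3 -m crank '[0.03,0,0,0,0,0,0, 0.03,0,0,0,0,0,0, 0.03,0,0,0,0,0,0]'
python3 - <<'E'
from h import *
d=get_image("wrist");np.savez("w3.npz",**d)
a=d["pixels"];s=get_image("scene")
cv2.imwrite("pics/w3.png",np.hstack([cv2.resize(a[230:430,200:440],(480,400)),cv2.resize(s["pixels"][130:230,310:390],(320,400),interpolation=cv2.INTER_CUBIC)])[:,:,::-1])
for c in blobs(d,(0,0,110),(180,70,255),(0,0,640,480),500)[:3]: print(cv2.boundingRect(c),rect(d,c,.036))
E
```

```text
time: 2.65
position: [0.4289, 0.2541, 0.0041]
ee_rot: [-180.0, -0.0, 162.9]
wrist_force: [-0.8, 0.3, -0.2]
gripper_width: 0.348
grip_force: 0.0
(251, 179, 141, 167) [410.8, 258.1, 79.5, 58.9, -17.2]
(313, 357, 62, 47) [471.8, 251.3, 31.0, 27.5, 72.9]
```

View pics/w3.png

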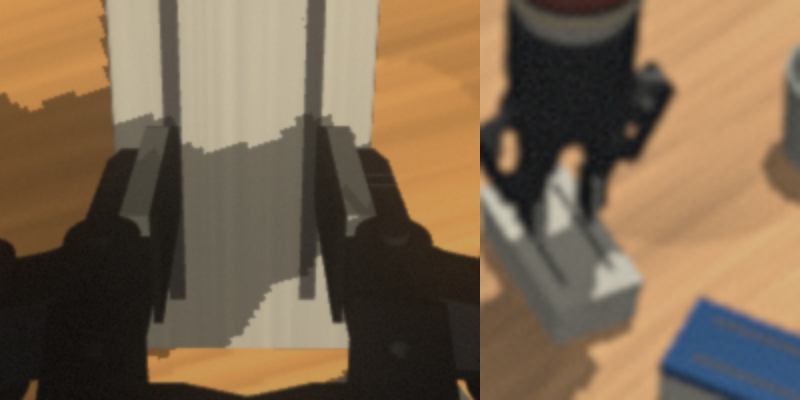

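The crop shows the pads closing over the tin lid (crop x≈180 and 318), so the real fingertips are higher than the reported TCP suggests. I'll locate them from the image.

```bash
python3 - <<'E'
from h import *
from bench import robot
d=dict(np.load("w3.npz"));p=robot.read_state()
print(p["joint_positions"])
for z in(.0,.02,.036,.05,.06,.07):
    P=onplane(d,[[289,292.5],[360,292.5],[260,292],[273,337]],z)*1000
    print(z,np.round(P[:,:2],1).tolist(),"sep",round(np.linalg.norm(P[0]-P[1]),1))
print("tcp px",proj(d,np.array([[.4289,.2541,.004],[.4289,.2541,.036],[.4289,.2541,.06]])))
d=get_image("scene");cv2.imwrite("pics/s4.png",d["pixels"][:,:,::-1])
W=d["world_to_cam"];print("scene tcp px",proj(d,np.array([[.4289,.2541,.004],[.4289,.2541,.036],[.4289,.2541,.06]])))
E
```

```text
[ 2.15757240e+01  8.53156173e+00  1.14379172e+02  3.99533529e-05
  5.70932813e+01 -5.13640937e+01]
0.0 [[433.7, 231.9], [445.5, 270.4], [428.6, 216.2], [458.5, 213.5]] sep 40.3
0.02 [[424.9, 236.8], [435.5, 271.1], [420.4, 222.8], [447.0, 220.3]] sep 35.9
0.036 [[417.9, 240.7], [427.4, 271.7], [413.8, 228.1], [437.9, 225.9]] sep 32.4
0.05 [[411.8, 244.1], [420.4, 272.2], [408.0, 232.7], [429.8, 230.7]] sep 29.4
0.06 [[407.4, 246.6], [415.4, 272.6], [403.9, 236.0], [424.1, 234.1]] sep 27.2
0.07 [[403.0, 249.0], [410.3, 272.9], [399.8, 239.3], [418.4, 237.6]] sep 25.0
tcp px [[324.02576347 277.29817133]
 [324.14116946 305.35896161]
 [324.25990228 334.22729694]]
scene tcp px [[329.55964309 195.47994529]
 [330.09950695 186.85702861]
 [330.52017483 180.13828113]]
```

```bash
python3 -m crank '[0.085,0,0,-0.03,0,0,0, 0.085,0,0,0,0,0,0, 0.085,0,0,0,0,0,0, 0.085,0,0,0,0,0,0, 0.085,0,0,0,0,0,0, 0.085,0,0,0,0,0,0]'
python3 - <<'E'
from h import *
d=get_image("scene");np.savez("s5.npz",**d);w=get_image("wrist");np.savez("w5.npz",**w)
cv2.imwrite("pics/s5.png",np.hstack([cv2.resize(d["pixels"][110:230,280:380],(400,480),interpolation=cv2.INTER_CUBIC),cv2.resize(w["pixels"][150:450,200:450],(400,480))])[:,:,::-1])
from bench import robot
p=robot.read_state()["position"];print(p)
print("scene px for tcp+h, h=0,20,40,60",proj(d,np.array([p+[0,0,h] for h in(0,.02,.04,.06)])).round(1).tolist())
print("wrist",proj(w,np.array([p+[0,0,h] for h in(0,.02,.04,.06)])).round(1).tolist())
E
```

```text
time: 3.4
position: [0.4284, 0.2539, 0.0334]
ee_rot: [-179.9, -0.1, 162.9]
wrist_force: [-0.4, -0.3, 0.1]
gripper_width: 0.999
grip_force: 0.0
[0.42861962 0.25399045 0.03368904]
scene px for tcp+h, h=0,20,40,60 [[329.9, 187.5], [330.3, 181.9], [330.7, 176.2], [331.0, 170.3]]
wrist [[324.3, 277.8], [324.3, 294.2], [324.4, 314.6], [324.5, 340.6]]
```

View pics/s5.png

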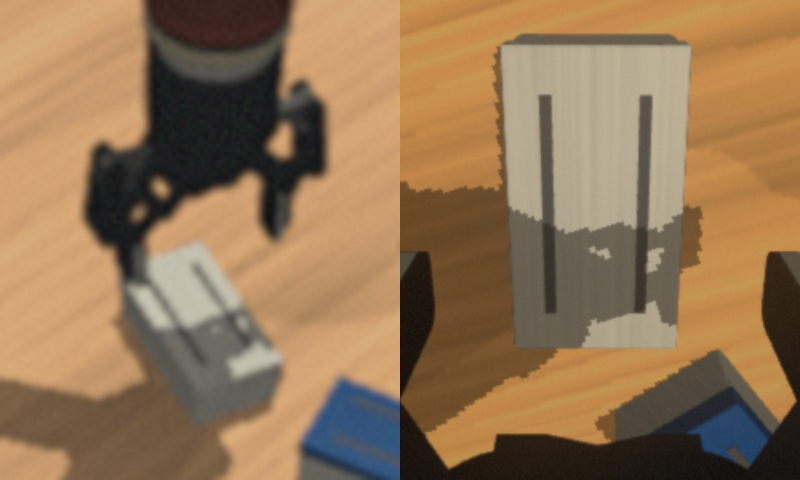

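Scene panel: the open fingertips are at about (313,181) and (349,170), roughly 40 mm above the reported TCP point and well above the lid. I'll descend further in small steps and watch the force.

```bash
python3 -m crank '[0.085,-0.0012,-0.0014,0.02,0,0,0, 0.085,0,0,0.015,0,0,0, 0.085,0,0,0.01,0,0,0, 0.085,0,0,0.005,0,0,0, 0.085,0,0,0.004,0,0,0, 0.085,0,0,0,0,0,0]'
python3 -m crank '[0.04,0,0,0,0,0,0, 0.04,0,0,0,0,0,0, 0.04,0,0,0,0,0,0, 0.04,0,0,0,0,0,0, 0.04,0,0,0,0,0,0]'
```

```text
time: 4.1
position: [0.4297, 0.2525, -0.02]
ee_rot: [-180.0, -0.0, 162.9]
wrist_force: [0.3, -0.4, 0.8]
gripper_width: 0.998
grip_force: 0.0
time: 4.6
position: [0.4305, 0.2527, -0.0188]
ee_rot: [180.0, 0.1, 162.9]
wrist_force: [-1.8, -0.6, 5.5]
gripper_width: 0.662
grip_force: 65.1
```

Gripped at 56.5 mm with 65 N. I'll lift, and measure the base tin from the first pictures' edges.

```bash
python3 -m crank '[0.04,0,0,-0.01,0,0,0, 0.04,0,0,-0.03,0,0,0, 0.04,0,0,-0.04,0,0,0, 0.04,0,0,-0.04,0,0,0, 0.04,0,0,-0.02,0,0,0, 0.04,0,0,0,0,0,0]'
python3 - <<'E'
from h import *
t=dict(np.load("top0.npz"));s=dict(np.load("scene0.npz"))
print("scene -x corners",np.round(onplane(s,[[110+a/3.2,230+b/3.2] for a,b in[(487,125),(425,175)]],.046)*1000,1))
g=cv2.cvtColor(t["pixels"],cv2.COLOR_RGB2GRAY)
print("row 235:",g[232:238,352:398].mean(0).astype(int)); print("row 255:",g[252:258,352:398].mean(0).astype(int))
print("col from 210:",g[210:280,362:380].mean(1).astype(int))
plan(.5656,-.0472,.15,3.2)
E
```

```text
time: 5.2
position: [0.4322, 0.2535, 0.1242]
ee_rot: [179.7, 0.3, 162.9]
wrist_force: [0.7, 1.3, -3.8]
gripper_width: 0.657
grip_force: 65.6
scene -x corners [[510.  -26.5  46. ]
 [513.  -80.7  46. ]]
row 235: [187 188 190 189 184 187 186  56  68  69  69  69  68  68  70  72  70  67
  67  67  69  69  69  67  68  69  69  67  69  70  68  73  78 100 134 185
 189 189 186 163 161 161 161 161 162 161]
row 255: [188 190 192 189 188 187 186  54  69  71  70  70  69  69  69  72  71  68
  68  68  70  70  71  70  69  70  69  67  70  71  69  70  63  98 103 184
 189 193 181 114 170 170 171 171 172 171]
col from 210: [ 70  89 108 106  82  70  85  85 125 169 182 147  80  68  68  68  68  68
  69  68  68  68  68  68  69  68  69  69  69  69  69  69  69  69  69  69
  69  69  69  69  69  69  69  70  69  69  69  69  69  69  69  69  69  69
  69  69  54  71 152 186 190 160  98  72  72  72  72 128 174 184]
at [432.2 253.5 124.2] [179.74   0.33 162.94] f [ 0.7  1.3 -3.8] grip 65.6 w 56.1
turn rz -0.354 then xy [-0.1164 -0.3077] | before-turn xy [-0.2157 -0.2483] z -0.0258
```

```bash
python3 -m crank '[0.04,0,0,-0.013,0,0,-0.118, 0.04,0,0,-0.013,0,0,-0.118, 0.04,0,0,0,0,0,-0.118, 0.04,-0.0146,-0.0385,0,0,0,0, 0.04,-0.0146,-0.0385,0,0,0,0, 0.04,-0.0146,-0.0385,0,0,0,0, 0.04,-0.0146,-0.0385,0,0,0,0, 0.04,-0.0146,-0.0385,0,0,0,0]'
python3 -m crank '[0.04,-0.0146,-0.038,0,0,0,0, 0.04,-0.0146,-0.038,0,0,0,0, 0.04,-0.0146,-0.038,0,0,0,0, 0.04,0,0,0,0,0,0, 0.04,0,0,0,0,0,0]'
python3 - <<'E'
from h import *
t=dict(np.load("top0.npz"))
print("base tin top cam",np.round(onplane(t,[[371.6,243.7],[371.6,221.7],[371.6,265.5],[359.5,234.5],[383.7,234.5]],.046)*1000,1).tolist())
d=get_image("wrist");np.savez("w6.npz",**d);cv2.imwrite("pics/w6.png",d["pixels"][:,:,::-1])
plan(.566,-.049,.15,3.2)
E
```

```text
time: 6.0
position: [0.5123, 0.0629, 0.1438]
ee_rot: [180.0, -0.2, -176.8]
wrist_force: [-0.2, -0.3, -2.4]
gripper_width: 0.658
grip_force: 65.7
time: 6.5
position: [0.5621, -0.0475, 0.1437]
ee_rot: [179.9, -0.2, -176.9]
wrist_force: [0.7, 0.3, -3.3]
gripper_width: 0.661
grip_force: 65.9
base tin top cam [[562.2, -47.2, 46.0], [616.7, -44.4, 46.0], [509.1, -50.0, 46.0], [582.8, -16.9, 46.0], [587.0, -75.2, 46.0]]
at [562.  -46.6 144.1] [ 179.91   -0.21 -176.83] f [-0.2  0.5 -3.1] grip 65.9 w 56.3
turn rz -0.001 then xy [-0.0038 -0.0026] | before-turn xy [-0.0038 -0.0026] z -0.0059
```

View pics/w6.png

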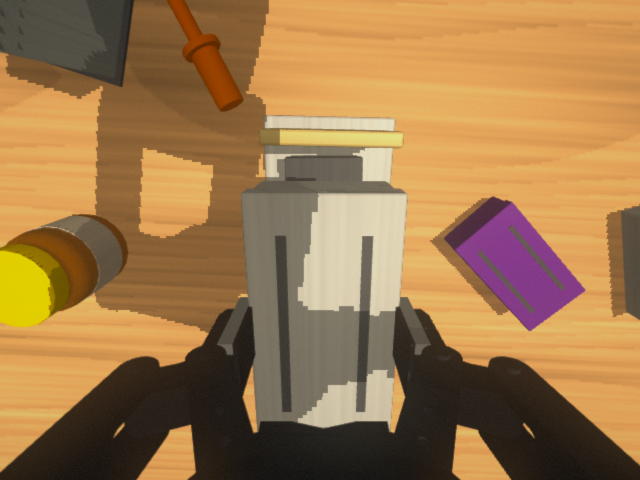

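Wrist view: the held silver tin has corners (243,194), (405,190), (258,425), (392,427), the dark base tin's near end spans x 286–362 at y≈160–180, and the end stop is at y≈138.

```bash
python3 - <<'E'
from h import *
d=dict(np.load("w6.npz"))
zt=.144+.0188+.036
P=onplane(d,[[243,194],[405,190],[258,425],[392,427]],zt)*1000;print("held",np.round(P,1).tolist(),"near mid",P[:2].mean(0),"len",np.linalg.norm(P[2:].mean(0)-P[:2].mean(0)))
g=cv2.cvtColor(d["pixels"],cv2.COLOR_RGB2GRAY)
print(g[150:186,340:356].mean(1).astype(int)); print(g[168:174,278:298].mean(0).astype(int),g[168:174,354:372].mean(0).astype(int))
print("base edges",np.round(onplane(d,[[285.5,171],[362,171],[324,157],[324,160]],.046)*1000,1).tolist())
E
```

```text
held [[507.6, -79.1, 198.8], [503.1, -22.1, 198.8], [609.9, -73.9, 198.8], [607.9, -14.9, 198.8]] near mid [505.34943536 -50.57424441 198.8       ] len 103.7448214625207
[121 121 124 138 137 109  78  80  97 101 101 101 102 101 101 101 101 101
 101 101 101 101 101 101 101 101 101 101 101 101 101 104 105 104 105 105]
[131 119 118 119 119 118 112  89  96  94  94  94  94  94  96  96  96  97
  97  97] [102 102 101 104 104 103 103 108 145 211 218 218 217 216 218 218 219 218]
base edges [[517.7, -79.0, 46.0], [514.6, -20.4, 46.0], [505.7, -50.1, 46.0], [507.9, -49.9, 46.0]]
```

Held and base tins agree within about 2 mm. I'll nudge 2 mm forward and lower.

```bash
python3 -m crank '[0.04,-0.002,0,0.03,0,0,0, 0.04,0,0,0.04,0,0,0, 0.04,0,0,0.025,0,0,0, 0.04,0,0,0.013,0,0,0, 0.04,0,0,0.005,0,0,0, 0.04,0,0,0.002,0,0,0, 0.04,0,0,0,0,0,0, 0.04,0,0,0,0,0,0]'
```

```text
time: 7.35
position: [0.5669, -0.0471, 0.0328]
ee_rot: [-180.0, 0.2, -176.8]
wrist_force: [-0.1, 0.1, -4.0]
gripper_width: 0.659
grip_force: 65.8
```

```bash
python3 -m crank '[0.04,0.002,0,0.003,0,0,0, 0.04,0,0,0.001,0,0,0, 0.04,0,0,0.001,0,0,0, 0.04,0,0,0,0,0,0, 0.04,0,0,0,0,0,0]'
```

```text
time: 7.85
position: [0.5635, -0.0471, 0.0273]
ee_rot: [-180.0, -0.0, -176.8]
wrist_force: [-4.3, 0.4, 4.4]
gripper_width: 0.66
grip_force: 66.8
```

Contact felt (z force went from -4 to +4.4 N). I'll release and rise.

```bash
python3 -m crank '[0.085,0,0,0,0,0,0, 0.085,0,0,0,0,0,0, 0.085,0,0,0,0,0,0, 0.085,0,0,0,0,0,0, 0.085,0,0,-0.02,0,0,0, 0.085,0,0,-0.03,0,0,0, 0.085,0,0,-0.04,0,0,0, 0.085,0,0,-0.04,0,0,0]'
python3 -m crank '[0.085,0,0.02,0,0,0,0, 0.085,0,0.045,0,0,0,0, 0.085,0,0.045,0,0,0,0, 0.085,0,0.045,0,0,0,0, 0.085,0,0.045,0,0,0,0, 0.085,0,0,0,0,0,0]'
python3 - <<'E'
from h import *
w=get_image("wrist");np.savez("w7.npz",**w)
t=get_image("top");np.savez("t7.npz",**t);s=get_image("scene");np.savez("s7.npz",**s)
a=cv2.resize(t["pixels"][170:290,300:420],(400,400),interpolation=cv2.INTER_CUBIC);b=cv2.resize(s["pixels"][230:350,220:340],(400,400),interpolation=cv2.INTER_CUBIC)
cv2.imwrite("pics/p7.png",np.hstack([a,b])[:,:,::-1])
for c in blobs(t,(0,0,120),(180,70,255),(340,180,400,290),100)[:3]: print(cv2.boundingRect(c),rect(t,c,.082))
c=blobs(t,(95,80,30),(125,255,255),(210,190,275,260))
print("blue",rect(t,c[0],.036) if c else None)
c=blobs(w,(95,80,30),(125,255,255),(0,0,640,480),300)
print("blue w",[ (rect(w,k,.036),cv2.boundingRect(k)) for k in c[:2]])
plan(.585,.271,.12,20)
E
```

```text
time: 8.65
position: [0.563, -0.0469, 0.157]
ee_rot: [180.0, -0.1, -176.8]
wrist_force: [0.2, -0.3, -0.2]
gripper_width: 0.994
grip_force: 0.0
time: 9.25
position: [0.5515, 0.1578, 0.1563]
ee_rot: [179.9, 0.0, -176.5]
wrist_force: [0.1, -1.5, 0.1]
gripper_width: 0.995
grip_force: 0.0
(346, 201, 46, 82) [560.5, -36.3, 191.7, 106.7, 2.5]
blue [564.7, 238.2, 57.3, 19.5, 5.4]
blue w [([584.1, 270.8, 110.5, 58.6, 19.9], (402, 197, 86, 126))]
at [552.3 152.5 156. ] [-1.7997e+02 -1.0000e-02 -1.7673e+02] f [ 0.8 -0.9 -0.2] grip 0.0 w 84.6
turn rz -0.292 then xy [-0.0713  0.1002] | before-turn xy [-0.0394  0.1164] z 0.036
```

View pics/p7.png

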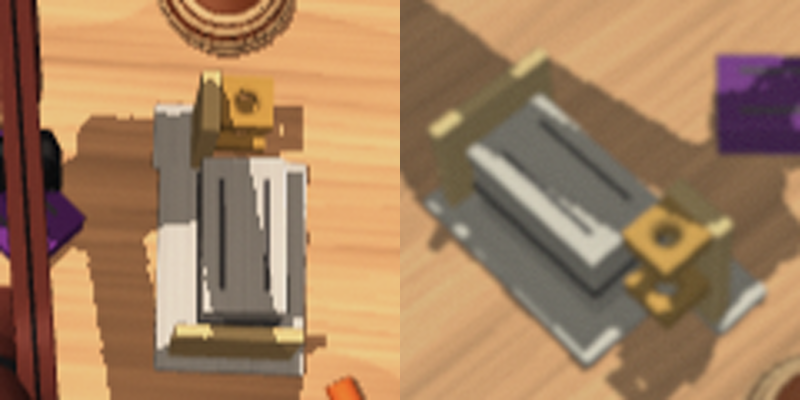

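Both views show the silver tin lying squarely on the dark one (top crop u 200–287, v 157–312; front edges are flush in the scene crop). Next, the blue tin.

```bash
python3 -m crank '[0.085,0,0,0,0,0,-0.146, 0.085,0,0,0,0,0,-0.146, 0.085,-0.0236,0.0334,0.012,0,0,0, 0.085,-0.0236,0.0334,0.012,0,0,0, 0.085,-0.0236,0.0334,0.012,0,0,0, 0.085,0,0,0,0,0,0, 0.085,0,0,0,0,0,0, 0.085,0,0,0,0,0,0]'
python3 - <<'E'
from h import *
t=dict(np.load("t7.npz"))
print("silver",np.round(onplane(t,[[373,240.4]],.082)*1000,1))
w=get_image("wrist")
c=blobs(w,(95,80,30),(125,255,255),(0,0,640,480),300)
print("blue w",[ (rect(w,k,.036),cv2.boundingRect(k)) for k in c[:2]])
plan(.5842,.2708,-.019,20)
E
```

```text
time: 10.2
position: [0.5852, 0.2692, 0.1205]
ee_rot: [-180.0, 0.0, -160.2]
wrist_force: [-0.2, 0.5, -0.4]
gripper_width: 0.999
grip_force: 0.0
silver [[562.6 -47.2  82. ]]
blue w [([584.2, 271.2, 109.7, 58.3, 19.9], (287, 160, 80, 138))]
at [585.3 269.3 120.8] [-1.7997e+02  4.0000e-02 -1.6017e+02] f [0.8 0.3 0.1] grip 0.0 w 84.8
turn rz -0.003 then xy [0.0005 0.0018] | before-turn xy [0.0005 0.0018] z 0.1398
```

```bash
python3 -m crank '[0.085,0.0005,0.0018,0.03,0,0,0, 0.085,0,0,0.04,0,0,0, 0.085,0,0,0.04,0,0,0, 0.085,0,0,0.02,0,0,0, 0.085,0,0,0.008,0,0,0, 0.085,0,0,0,0,0,0, 0.085,0,0,0,0,0,0]'
python3 -m crank '[0.04,0,0,0,0,0,0, 0.04,0,0,0,0,0,0, 0.04,0,0,0,0,0,0, 0.04,0,0,0,0,0,0, 0.04,0,0,0,0,0,0]'
```

```text
time: 10.95
position: [0.5853, 0.2725, -0.0158]
ee_rot: [-180.0, 0.2, -160.1]
wrist_force: [0.2, -0.1, 0.5]
gripper_width: 0.993
grip_force: 0.0
time: 11.45
position: [0.5854, 0.2731, -0.0153]
ee_rot: [-180.0, 0.2, -160.0]
wrist_force: [-0.6, -1.0, 7.3]
gripper_width: 0.659
grip_force: 65.2
```

```bash
python3 -m crank '[0.04,0,0,-0.01,0,0,0, 0.04,0,0,-0.035,0,0,0, 0.04,0,0,-0.045,0,0,0, 0.04,0,0,-0.045,0,0,0, 0.04,0,0,-0.035,0,0,0, 0.04,0,0,0,0,0,0.146, 0.04,0,0,0,0,0,0.146, 0.04,0,0,0,0,0,0]'
python3 - <<'E'
from h import *
plan(.5635,-.0471,.155,3.2)
E
```

```text
time: 12.25
position: [0.5832, 0.2726, 0.1526]
ee_rot: [180.0, -0.0, -176.8]
wrist_force: [0.3, -0.8, -3.5]
gripper_width: 0.661
grip_force: 65.2
at [583.2 272.6 152.6] [ 1.8000e+02 -1.0000e-02 -1.7685e+02] f [ 0.3 -0.8 -3.5] grip 65.2 w 56.5
turn rz -0.001 then xy [ 0.0375 -0.3181] | before-turn xy [ 0.0372 -0.3181] z -0.0024
```

```bash
python3 -m crank '[0.04,0.0047,-0.0397,0,0,0,0, 0.04,0.0047,-0.0397,0,0,0,0, 0.04,0.0047,-0.0397,0,0,0,0, 0.04,0.0047,-0.0397,0,0,0,0, 0.04,0.0047,-0.0397,0,0,0,0, 0.04,0.0047,-0.0397,0,0,0,0, 0.04,0.0047,-0.0397,0,0,0,0, 0.04,0.0047,-0.0397,0,0,0,0]'
python3 -m crank '[0.04,0,0,0.02,0,0,0, 0.04,0,0,0.02,0,0,0, 0.04,0,0,0,0,0,0, 0.04,0,0,0,0,0,0, 0.04,0,0,0,0,0,0]'
python3 - <<'E'
from h import *
d=get_image("wrist");np.savez("w8.npz",**d)
c=blobs(d,(95,80,20),(125,255,255),(0,0,640,480),300)
z=.1125+.0153+.036
for k in c[:2]: print("held",rect(d,k,z),cv2.boundingRect(k),np.round(onplane(d,cv2.boxPoints(cv2.minAreaRect(k)),z)*1000,1).tolist())
g=cv2.cvtColor(d["pixels"],cv2.COLOR_RGB2GRAY)
print(g[120:240,324])
plan(.5635,-.0471,.067,3.2)
E
```

```text
time: 13.05
position: [0.563, -0.048, 0.1519]
ee_rot: [180.0, -0.1, -176.5]
wrist_force: [-0.5, 1.0, -2.7]
gripper_width: 0.653
grip_force: 65.4
time: 13.55
position: [0.5646, -0.0464, 0.1134]
ee_rot: [-180.0, 0.1, -176.7]
wrist_force: [0.1, 0.2, -2.5]
gripper_width: 0.658
grip_force: 65.4
held [562.4, -46.6, 111.1, 59.2, 3.1] (244, 188, 160, 242) [[617.7, -84.0, 163.8], [507.4, -78.6, 163.8], [506.4, -20.6, 163.8], [617.1, -10.9, 163.8]]
[236 236 236 234 216 156 203 217 225 230 230 230 229 229 227 226 227 225
 225 224 224 214 193 173 136 141 143 144 143 144 142 144 159 222 149  98
  79 104 116 120 120 121 123 128 168 217 232 234 233 233 234 234 232 233
 234 233 229 163 141 134 124 121 122 121 121 121 119  78  65  66  64  72
  92  97 100 102 103 100 100 100 101 100  98  99  97  97  98  98  98  99
  98  96  97  98  97  99  96  96  98  96  96  96  97  97  94  94  94  94
  95  93  93  91  92  92  91  94  92  91  92  94]
at [564.8 -46.5 113.6] [-1.7997e+02  1.1000e-01 -1.7668e+02] f [-0.2  0.2 -3.7] grip 65.4 w 56.0
turn rz 0.002 then xy [ 0.0014 -0.0006] | before-turn xy [ 0.0014 -0.0006] z 0.0466
```

Held blue centre is (562.4,-46.6), against silver at (562.6,-47.2), so it's aligned. Lowering.

```bash
python3 -m crank '[0.04,0,0,0.025,0,0,0, 0.04,0,0,0.012,0,0,0, 0.04,0,0,0.004,0,0,0, 0.04,0,0,0.002,0,0,0, 0.04,0,0,0.001,0,0,0, 0.04,0,0,0,0,0,0, 0.04,0,0,0,0,0,0]'
```

```text
time: 14.3
position: [0.5645, -0.0468, 0.0689]
ee_rot: [-180.0, 0.1, -176.8]
wrist_force: [0.5, -0.3, -2.9]
gripper_width: 0.659
grip_force: 65.4
```

```bash
python3 -m crank '[0.04,0,0,0.001,0,0,0, 0.04,0,0,0.001,0,0,0, 0.04,0,0,0,0,0,0, 0.04,0,0,0,0,0,0]'
```

```text
time: 14.7
position: [0.5642, -0.0468, 0.0667]
ee_rot: [-180.0, 0.0, -176.8]
wrist_force: [-1.4, 0.3, 0.0]
gripper_width: 0.657
grip_force: 65.9
```

```bash
python3 -m crank '[0.085,0,0,0,0,0,0, 0.085,0,0,0,0,0,0, 0.085,0,0,0,0,0,0, 0.085,0,0,0,0,0,0, 0.085,0,0,-0.02,0,0,0, 0.085,0,0,-0.04,0,0,0, 0.085,0,0,-0.045,0,0,0, 0.085,0,0,-0.045,0,0,0]'
python3 - <<'E'
from h import *
plan(.419,-.245,.24,150)
E
```

```text
time: 15.5
position: [0.5635, -0.0465, 0.2175]
ee_rot: [180.0, -0.0, -176.8]
wrist_force: [1.4, 0.4, 0.1]
gripper_width: 0.994
grip_force: 0.0
at [563.5 -46.5 217.5] [ 1.7999e+02 -4.0000e-02 -1.7678e+02] f [1.4 0.4 0.1] grip 0.0 w 84.9
turn rz 0.580 then xy [ 0.0259 -0.2441] | before-turn xy [ 0.1554 -0.19  ] z -0.0225
```

```bash
python3 -m crank '[0.085,0,0,-0.01,0,0,0.133, 0.085,0,0,-0.01,0,0,0.133, 0.085,0,0,0,0,0,0.134, 0.085,0.0115,-0.0393,0,0,0,0, 0.085,0.0115,-0.0393,0,0,0,0, 0.085,0.0115,-0.0393,0,0,0,0, 0.085,0.0115,-0.0393,0,0,0,0, 0.085,0.0115,-0.0393,0,0,0,0]'
python3 -m crank '[0.085,0.0115,-0.0393,0,0,0,0, 0.085,0,0,0,0,0,0, 0.085,0,0,0,0,0,0, 0.085,0,0,0,0,0,0]'
python3 - <<'E'
from h import *
w=get_image("wrist");np.savez("w9.npz",**w);t=get_image("top");np.savez("t9.npz",**t);s=get_image("scene");np.savez("s9.npz",**s)
for k in blobs(w,(0,150,60),(7,255,255),(0,0,640,480),80)[:3]:
    (cx,cy),r=cv2.minEnclosingCircle(k);print("red w",cv2.boundingRect(k),rect(w,k,.165),rect(w,k,.143))
for k in blobs(t,(95,80,20),(125,255,255),(335,190,400,290),80)[:2]: print("blue t",cv2.boundingRect(k),rect(t,k,.118))
for k in blobs(s,(95,80,20),(125,255,255),(220,230,330,350),80)[:2]: print("blue s",cv2.boundingRect(k),rect(s,k,.118))
for k in blobs(t,(0,180,90),(6,255,255),(430,280,490,330),20)[:2]: print("red t",cv2.boundingRect(k),rect(t,k,.165))
for n,d,roi in(("t",t,(380,250,480,380)),("w",w,(0,0,640,480))):
  for k in blobs(d,(7,170,90),(13,255,255),roi,60)[:4]: print("orange",n,cv2.boundingRect(k),rect(d,k,.011))
plan(.419,-.245,.092,160)
E
```

```text
time: 16.3
position: [0.4425, -0.2133, 0.2363]
ee_rot: [-180.0, 0.0, 160.3]
wrist_force: [1.2, -0.3, 0.9]
gripper_width: 0.996
grip_force: 0.0
time: 16.7
position: [0.42, -0.2447, 0.2363]
ee_rot: [180.0, 0.0, 160.3]
wrist_force: [0.1, -0.4, 0.8]
gripper_width: 0.994
grip_force: 0.0
red w (307, 211, 29, 39) [413.7, -244.7, 28.9, 20.6, -19.7] [419.7, -247.0, 31.4, 22.4, -19.7]
blue t (361, 213, 27, 49) [563.1, -46.2, 111.7, 59.6, 3.1]
blue s (240, 250, 58, 52) [567.3, -50.4, 111.4, 59.6, 3.1]
orange t (398, 283, 29, 51) [418.8, -159.5, 129.0, 29.5, 34.8]
orange w (330, 110, 115, 103) [403.6, -162.2, 163.3, 28.3, 26.2]
orange w (106, 462, 20, 14) [701.1, -676.1, 33.8, 10.4, 27.6]
at [ 420.2 -244.4  236.2] [179.99  -0.   160.42] f [-0.6  0.1 -0.8] grip 0.0 w 85.1
turn rz 0.007 then xy [ 0.0009 -0.001 ] | before-turn xy [ 0.0009 -0.001 ] z 0.1442
```

The blue lid measures (563.1,-46.2), 3.1°, within 1 mm of the silver one. The handle is at about (418,-245). I'll descend and grip the handle.

```bash
python3 -m crank '[0.085,0.0015,-0.0016,0.03,0,0,0, 0.085,0,0,0.04,0,0,0, 0.085,0,0,0.04,0,0,0, 0.085,0,0,0.02,0,0,0, 0.085,0,0,0.014,0,0,0, 0.085,0,0,0,0,0,0, 0.085,0,0,0,0,0,0]'
python3 -m crank '[0.01,0,0,0,0,0,0, 0.01,0,0,0,0,0,0, 0.01,0,0,0,0,0,0, 0.01,0,0,0,0,0,0, 0.01,0,0,0,0,0,0, 0.01,0,0,0,0,0,0, 0.01,0,0,0,0,0,0]'
```

```text
time: 17.55
position: [0.4183, -0.2466, 0.0931]
ee_rot: [-180.0, 0.1, 160.3]
wrist_force: [0.9, -0.6, -0.0]
gripper_width: 0.996
grip_force: 0.0
time: 18.25
position: [0.4178, -0.2465, 0.0928]
ee_rot: [-180.0, 0.0, 160.3]
wrist_force: [-0.9, 1.5, 5.2]
gripper_width: 0.241
grip_force: 58.7
```

Gripped (20.6 mm, 59 N). Lifting clear of the stand.

```bash
python3 -m crank '[0.01,0,0,-0.005,0,0,0, 0.01,0,0,-0.015,0,0,0, 0.01,0,0,-0.025,0,0,0, 0.01,0,0,-0.03,0,0,0, 0.01,0,0,-0.03,0,0,0, 0.01,0,0,-0.03,0,0,0, 0.01,0,0,-0.02,0,0,0, 0.01,0,0,0,0,0,0]'
python3 - <<'E'
from h import *
plan(.6503,-.0426,.247,160.3)
for f in("t0","t7","t9"):
    d=dict(np.load({"t0":"top0"}.get(f,f)+".npz"));g=cv2.cvtColor(d["pixels"],cv2.COLOR_RGB2GRAY)
    r=cv2.resize(g[194:207,367:381],None,fx=8,fy=8,interpolation=cv2.INTER_CUBIC)
    m=(r<r.max()*.62).astype(np.uint8)
    for c in cv2.findContours(m,cv2.RETR_EXTERNAL,cv2.CHAIN_APPROX_NONE)[0]:
        if cv2.contourArea(c)>200:
            M=cv2.moments(c);u=(M["m10"]/M["m00"]+.5)/8+366.5;v=(M["m01"]/M["m00"]+.5)/8+193.5
            print(f,round(u,1),round(v,1),cv2.contourArea(c)/64,np.round(onplane(d,[[u,v]],.12)*1000,1))
E
```

```text
time: 19.05
position: [0.4188, -0.2476, 0.2503]
ee_rot: [-179.9, 0.3, 160.3]
wrist_force: [-0.1, -0.2, -0.6]
gripper_width: 0.241
grip_force: 59.0
at [ 418.8 -247.6  250.3] [-179.88    0.3   160.3 ] f [-0.1 -0.2 -0.6] grip 59.0 w 20.6
turn rz -0.000 then xy [-0.1488  0.2711] | before-turn xy [-0.1488  0.2711] z 0.0033
t0 373.3 200.0 31.2265625 [[649.7 -39.9 120. ]]
t7 367.5 202.7 14.4921875 [[642.2 -26.8 120. ]]
t7 373.3 200.0 31.6640625 [[649.7 -39.9 120. ]]
t9 373.3 200.1 28.7265625 [[649.6 -40.1 120. ]]
```

```bash
python3 -m crank '[0.01,-0.0186,0.0339,0,0,0,0, 0.01,-0.0186,0.0339,0,0,0,0, 0.01,-0.0186,0.0339,0,0,0,0, 0.01,-0.0186,0.0339,0,0,0,0, 0.01,-0.0186,0.0339,0,0,0,0, 0.01,-0.0186,0.0339,0,0,0,0, 0.01,0,0,0,0,0,0, 0.01,0,0,0,0,0,0]'
python3 - <<'E'
from h import *
w=get_image("wrist");np.savez("w10.npz",**w)
P=np.array([[.650,-.042,.12],[.632,-.042,.12],[.668,-.042,.12],[.65,-.024,.12],[.65,-.06,.12]])
q=proj(w,P);print(q.round(0).tolist())
H=cv2.cvtColor(w["pixels"],cv2.COLOR_RGB2HSV);u,v=q[0].astype(int)
print("row H,S,V");[print(v+dv,u+du,H[np.clip(v+dv,0,479),np.clip(u+du,0,639)]) for dv in(-30,0,30) for du in range(-60,61,12)]
for lo in((13,140,60),(13,110,60)):
  for k in blobs(w,lo,(30,255,255),(max(u-110,0),max(v-110,0),min(u+110,640),min(v+110,480)),100)[:4]: print(cv2.boundingRect(k),cv2.contourArea(k),rect(w,k,.12))
plan(.6503,-.042,.247,160.3)
E
```

```text
time: 19.85
position: [0.5903, -0.0917, 0.2445]
ee_rot: [-180.0, -0.2, 160.4]
wrist_force: [0.3, 0.1, -2.6]
gripper_width: 0.24
grip_force: 59.2
[[397.0, 262.0], [392.0, 245.0], [403.0, 280.0], [417.0, 256.0], [378.0, 269.0]]
row H,S,V
232 337 [ 16 119 207]
232 349 [ 15 134 221]
232 361 [107 142 142]
232 373 [107 142 144]
232 385 [ 17 133 125]
232 397 [ 19 179 134]
232 409 [ 19 131 115]
232 421 [ 24 133 238]
232 433 [ 17 138 232]
232 445 [ 19 144 239]
232 457 [ 18 144 239]
262 337 [ 18 146 238]
262 349 [ 15 149 151]
262 361 [ 17 152 231]
262 373 [ 17 150 234]
262 385 [ 20 212 219]
262 397 [ 15 157 218]
262 409 [ 20 209 207]
262 421 [ 22 140 233]
262 433 [ 23 137 238]
262 445 [ 16 153 229]
262 457 [ 17 148 237]
292 337 [  5 204 101]
292 349 [17 75 71]
292 361 [ 15 124 148]
292 373 [ 17 152 231]
292 385 [ 17 152 119]
292 397 [ 12 201 117]
292 409 [ 18 143 223]
292 421 [ 14 181 114]
292 433 [ 13 204 134]
292 445 [ 17 144 216]
292 457 [ 20 145 239]
(333, 152, 174, 220) 23827.0 [672.4, -25.7, 229.6, 155.0, -10.8]
(287, 152, 43, 140) 3485.0 [590.7, -106.7, 126.8, 37.1, -21.4]
(332, 152, 175, 220) 25007.0 [671.9, -25.9, 230.4, 155.6, -10.8]
(287, 152, 44, 141) 3592.0 [591.3, -106.5, 127.8, 38.0, -21.4]
at [590.1 -92.4 245.1] [-179.96   -0.19  160.33] f [-0.4 -0.2 -2.2] grip 59.2 w 20.7
turn rz 0.001 then xy [-0.0397  0.0678] | before-turn xy [-0.0397  0.0678] z -0.0019
```

```bash
python3 - <<'E'
from h import *
for f,roi in(("w10",(350,215,450,310)),("top0",(355,185,395,215)),("s9",(280,280,325,335)),("scene0",(280,280,325,335))):
  d=dict(np.load(f+".npz"))
  for lo in((15,170,140),(15,185,150)):
    for k in blobs(d,lo,(26,255,255),roi,60)[:2]: print(f,lo,cv2.boundingRect(k),cv2.contourArea(k),rect(d,k,.12))
E
```

```text
w10 (15, 170, 140) (372, 237, 51, 49) 1444.5 [648.9, -41.8, 37.1, 36.4, 1.8]
w10 (15, 185, 150) (373, 238, 49, 47) 1397.5 [648.9, -41.9, 36.4, 36.2, 1.8]
top0 (15, 170, 140) (367, 193, 15, 21) 240.5 [642.7, -42.0, 48.3, 32.5, 3.0]
```

Wrist gives the bushing block at (648.9,-41.9), 36.4 x 36.2 mm, as it should be. I'll move over it and check the shank for tilt.

```bash
python3 -m crank '[0.01,-0.0195,0.0338,0,0,0,0, 0.01,-0.0194,0.0338,0,0,0,0, 0.01,0,0,0,0,0,0, 0.01,0,0,0,0,0,0, 0.01,0,0,0,0,0,0]'
python3 - <<'E'
from h import *
plan(.6495,-.0419,.118,160.3)
s=get_image("scene");np.savez("s11.npz",**s);w=get_image("wrist");np.savez("w11.npz",**w)
from bench import robot
p=robot.read_state()["position"]
h0=cv2.cvtColor(dict(np.load("s9.npz"))["pixels"],cv2.COLOR_RGB2GRAY).astype(int)
df=np.abs(s["pixels"].astype(int)-dict(np.load("s9.npz"))["pixels"]).max(2)
for dz in(-.08,-.06,-.04,-.02,0.0):
    q=proj(s,p+[0,0,dz])[0];v=int(round(q[1]));u=int(round(q[0]))
    print("dz",dz,q.round(1),u-10,df[v,u-10:u+11])
for z in(-.088,-.06,-.03,0.02): print("wrist proj",z,proj(w,p+[0,0,z]).round(1))
S=w["pixels"];H=cv2.cvtColor(S,cv2.COLOR_RGB2HSV)
for z in(-.08,-.05,-.03):
    q=proj(w,p+[0,0,z])[0].astype(int);print(q,H[q[1],q[0]-24:q[0]+25:2,1])
E
```

```text
time: 20.4
position: [0.6496, -0.0433, 0.2469]
ee_rot: [-180.0, -0.0, 160.2]
wrist_force: [-0.3, -1.0, -2.1]
gripper_width: 0.238
grip_force: 59.5
at [649.6 -43.3 246.9] [-1.7996e+02 -4.0000e-02  1.6022e+02] f [-0.3 -1.  -2.1] grip 59.5 w 20.4
turn rz -0.001 then xy [0.0005 0.0013] | before-turn xy [0.0005 0.0013] z 0.1289
dz -0.08 [299.3 286.3] 289 [ 18  18  15  17  13  12  11  13   5  43  83 105 106  64   3  25  26  27
  23  24  23]
dz -0.06 [299.2 280.4] 289 [ 16  14  18  17  21  16  10  20  35  44  83 107  98  48   6  22  25  23
  25  25  23]
dz -0.04 [299.1 274.3] 289 [ 17  19  22  25  28  24  16  67 102 112 111 113 101  48   6  20  22  23
  23  24  21]
dz -0.02 [299.  267.9] 289 [ 25  21  19  23  23  15  25  80 110 110 112 111 101  50   2  20  26  24
  25  24  25]
dz 0.0 [298.8 261.3] 289 [ 24  24  17   7  38  68  93 102 104  98  99 101 102  91  66  29   5  20
  20  22  25]
wrist proj -0.088 [[324.1 231.9]]
wrist proj -0.06 [[324.2 243.2]]
wrist proj -0.03 [[324.3 258.3]]
wrist proj 0.02 [[324.5 294.3]]
[324 234] [153 154 153 158 153 160 191 191 179  78  62  61  61  57  61  61 161 214
 200 178 161 155 155 156 155]
[324 247] [156 157 156 156 155 154 157 157 109  69  64  61  61  57  58  57  86 151
 153 151 155 153 153 160 155]
[324 258] [157 157 154 151 158 153 153 153  73  67  65  63  57  57  59  55  61 128
 143 157 144 145 185 208 204]
```

The shank is vertical and lies on the TCP axis in both views. I'll descend to just below the mouth.

```bash
python3 -m crank '[0.01,0.0005,0.0013,0.015,0,0,0, 0.01,0,0,0.015,0,0,0, 0.01,0,0,0.005,0,0,0, 0.01,0,0,0.005,0,0,0, 0.01,0,0,0.005,0,0,0, 0.01,0,0,0.004,0,0,0, 0.01,0,0,0,0,0,0, 0.01,0,0,0,0,0,0]'
```

```text
time: 21.3
position: [0.6503, -0.0407, 0.1981]
ee_rot: [-180.0, -0.0, 160.3]
wrist_force: [-0.7, -0.7, -2.6]
gripper_width: 0.234
grip_force: 59.4
```

```bash
python3 -m crank '[0.01,0,0,0.006,0,0,0, 0.01,0,0,0.006,0,0,0, 0.01,0,0,0.008,0,0,0, 0.01,0,0,0.008,0,0,0, 0.01,0,0,0.008,0,0,0, 0.01,0,0,0.004,0,0,0, 0.01,0,0,0,0,0,0]'
python3 - <<'E'
from h import *
plan(.6495,-.0419,.118,160.3)
s=get_image("scene");np.savez("s12.npz",**s)
from bench import robot
p=robot.read_state()["position"]
df=np.abs(s["pixels"].astype(int)-dict(np.load("s9.npz"))["pixels"]).max(2)
for z in(.09,.085,.127,.135,.15):
    q=proj(s,[p[0],p[1],z])[0];v=int(round(q[1]));u=int(round(q[0]))
    print("z",z,q.round(1),u-10,df[v,u-10:u+11])
E
```

```text
time: 22.0
position: [0.65, -0.0403, 0.1567]
ee_rot: [-180.0, -0.1, 160.3]
wrist_force: [-0.8, -1.0, -2.2]
gripper_width: 0.241
grip_force: 59.5
at [650.  -40.3 156.7] [-1.800e+02 -1.000e-01  1.603e+02] f [-0.8 -1.  -2.2] grip 59.5 w 20.5
turn rz 0.000 then xy [-0.0001 -0.0016] | before-turn xy [-0.0001 -0.0016] z 0.0387
z 0.09 [300.9 306.2] 291 [ 6  9 34 59 75 79 79 80 80 80 78 77 79 76 65 46 15  5 18 15 21]
z 0.085 [300.9 307.5] 291 [18 11  4 35 59 71 77 78 79 79 79 79 76 63 47 17  8 16 18 19 16]
z 0.127 [300.8 296.6] 291 [30 27 29 31 33 22 17 30 38 41 38 32 22 19 33 30 29 26 30 29 30]
z 0.135 [300.7 294.5] 291 [23 24 31 31 32 25 15 65 84 84 88 89 53  9 30 30 31 31 33 28 28]
z 0.15 [300.7 290.3] 291 [12 12 16 16 16  8 31 68 88 95 92 86 63 20 14 30 30 32 32 33 35]
```

No side load and the tip is at about 69 mm height, so it's inside the upper bushing. Continuing to the final depth.

```bash
python3 -m crank '[0.01,0,-0.0006,0.004,0,0,0, 0.01,0,0,0.005,0,0,0, 0.01,0,0,0.006,0,0,0, 0.01,0,0,0.006,0,0,0, 0.01,0,0,0.006,0,0,0, 0.01,0,0,0,0,0,0, 0.01,0,0,0,0,0,0]'
```

```text
time: 22.75
position: [0.6502, -0.0411, 0.1306]
ee_rot: [180.0, -0.0, 160.3]
wrist_force: [-0.6, -0.4, -2.4]
gripper_width: 0.237
grip_force: 59.5
```

```bash
python3 -m crank '[0.01,0,0,0.004,0,0,0, 0.01,0,0,0.004,0,0,0, 0.01,0,0,0.003,0,0,0, 0.01,0,0,0,0,0,0, 0.01,0,0,0,0,0,0, 0.01,0,0,0,0,0,0, 0.01,0,0,0,0,0,0]'
python3 - <<'E'
from h import *
from bench import robot
s=get_image("scene");t=get_image("top");np.savez("s13.npz",**s);np.savez("t13.npz",**t)
for k in blobs(s,(0,150,60),(7,255,255),(270,220,330,310),20)[:2]: print("red s",cv2.boundingRect(k),rect(s,k,.168))
for k in blobs(s,(95,80,20),(125,255,255),(220,230,330,350),80)[:2]: print("blue s",cv2.boundingRect(k),rect(s,k,.118))
p=robot.read_state()["position"]
df=np.abs(s["pixels"].astype(int)-dict(np.load("s9.npz"))["pixels"]).max(2)
H=cv2.cvtColor(s["pixels"],cv2.COLOR_RGB2HSV)
for z in(.120,.126,.132,.138,.143,.148,.153,.158):
    q=proj(s,[p[0],p[1],z])[0];v=int(round(q[1]));u=int(round(q[0]))
    print("z",z,q.round(1),u-12,"S",H[v,u-12:u+13,1])
E
```

```text
time: 23.45
position: [0.6502, -0.0411, 0.12]
ee_rot: [-180.0, -0.0, 160.3]
wrist_force: [-1.6, -0.1, -2.5]
gripper_width: 0.241
grip_force: 59.6
red s (296, 277, 11, 20) [652.2, -41.4, 39.2, 18.0, -42.2]
blue s (240, 250, 49, 51) [567.2, -50.0, 111.2, 59.8, 3.1]
z 0.12 [300.5 298.8] 289 S [145 147 147 149 137 105  58  29  21  19  19  16  21  17  22  27  59 112
 139 149 151 148 141 124 105]
z 0.126 [300.5 297.2] 289 S [123 140 147 142 120  70  25  26  41  64  79  81  82  67  47  25  22  47
 105 138 139 124 105  92  86]
z 0.132 [300.5 295.6] 288 S [ 48  86 118 136 131 102  48  26  48  91 128 144 145 150 127 108  63  32
  30  75 116 120 103  91  84]
z 0.138 [300.5 293.9] 288 S [  8  18  58  87  77  39  20  21  59 141 182 186 187 188 184 184 145  92
  38  40  78  90  86  83  85]
z 0.143 [300.4 292.6] 288 S [ 25   4  28  47  36  23  16  19  54 136 183 203 182 186 186 189 181 119
  48  44  76  91  84  84  85]
z 0.148 [300.4 291.2] 288 S [115  36  24   7   4  22  16  19  54 136 181 183 189 180 193 185 189 143
  81  57  79  88  89  86  89]
z 0.153 [300.4 289.8] 288 S [120  51  23   0  12  15  16  22  50 143 186 185 179 199 183 190 178 160
  99  56  67  79  90  96  97]
z 0.158 [300.4 288.4] 288 S [ 83   9  15   0  15  21  21  21  56 146 183 182 179 183 187 188 189 188
 144  39   4  29  76 104 110]
```

```bash
python3 - <<'E'
from h import *
s=dict(np.load("s13.npz"));a=np.array([.755,-.656])
for c in(.130,.136,.142,.148): # collar underside heights
    P=[[*(np.array([.6502,-.0411])+a*.011),c+.006],[*(np.array([.6502,-.0411])+a*.015),c]]
    print(c,proj(s,np.array(P)).round(1).tolist())
H=cv2.cvtColor(s["pixels"],cv2.COLOR_RGB2HSV)
for v in range(292,316): print(v,H[v,299:303].mean(0).astype(int))
E
```

```text
0.13 [[300.5, 299.7], [300.6, 303.3]]
0.136 [[300.5, 298.1], [300.6, 301.7]]
0.142 [[300.5, 296.5], [300.6, 300.1]]
0.148 [[300.5, 294.8], [300.5, 298.4]]
292 [  0 188 105]
293 [  0 189 104]
294 [  0 186 105]
295 [  0 184 105]
296 [  1 141 105]
297 [  5  77 106]
298 [ 17  29 109]
299 [ 33  18 108]
300 [ 34  18 106]
301 [ 31  18 101]
302 [33 24 98]
303 [ 19  52 100]
304 [ 18 102 105]
305 [ 19 135 116]
306 [ 19 141 120]
307 [ 19 142 121]
308 [ 19 142 119]
309 [ 19 140 118]
310 [ 19 141 114]
311 [ 19 141 108]
312 [ 19 132 105]
313 [ 18 114 102]
314 [ 19  85 101]
315 [ 22  49 100]
```

The handle's lower edge at v≈296.6 puts the collar at about 141 mm, so roughly 21 mm is open. The rod is still, upright and gripped. Handing in.

```bash
python3 -c "
from bench import sign_off
print(sign_off())"
```

```text
the job is handed in; nothing more can be done
None
```

The job is handed in: silver is stacked on dark and blue on silver, each about 1 mm off the tin below, and the rod is held upright and still through both bushings with about 21 mm open under its collar. No score came back; the orange look-alike rod toppled early in the run, cause unknown.

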